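# Clip the window cover back onto a bench readout

## Task

The screen of the sloping bench readout has just been seen to, and its black clip-on window cover still lies on the bench. Set the cover square over the screen, then press it home gently, corner by corner rather than flat all at once, on its black frame and not on the thin clear window, until all four clips have clicked and the cover sits flush on the slope all round. Leave the other things on the bench where they are.

Things in the scene. Friction and masses are not known exactly. Their poses are not given: they have to be found in the camera images.
- readout: Bench readout, fixed: grey desk housing with blue side cheeks, 190 mm wide, 192 deep, 104 high at the back, 32 at the front edge. Its front slopes 30 degrees to the bench and faces the robot's right (-y), turned up to 35 degrees away from the robot. Four keys (2 mm high) near the slope's lower edge. Origin: middle of its underside; x towards its back, z up.
- display: Black display block standing up from the slope, 50 x 106 mm, 16.5 mm high, grey-green screen on top. Origin: centre of its foot, on the sloping face, 68 mm above the bench. x points up the slope (block's short way), y across it (long way), z square out of the slope. When fully home, the cover's rim stands on the slope and its origin falls on this one.
- screen (a point): Centre of the display block's top, 16.5 mm out from the slope; axes as the display's. Sprung steel catches stick out 3 mm from the block's long sides at display x = +-25, y = +-43 mm, 2.5 to 10 mm above the slope. Each short end has an upright slot 7.5 mm wide at its middle (x = 0). The slope is clear for 12 mm below the cover (then come the low keys) and 30 mm elsewhere.
- cover: Clip-on cover: black plastic frame, 62 x 116 mm, 22 mm high, 3 mm walls, about 60 g, clear window on top. Lies window side up, left or right of the readout, its long way roughly away from the robot. Origin: centre of its underside (rim). x: short way, to grip across the middle; y: long way; z out of the window side. Works either way round (half turn).
- window: Clear window in the cover, 30 x 84 mm, sunk 2 mm below the top of the frame (frame 16 mm wide all round); thin, not to be pressed on. Origin: centre of its underside, 18 mm above the cover's rim; axes as the cover's. Inside the cover, a tongue at the middle of each short end enters the slots: play in all 1.5 mm along x, 4 mm along y.
- corner0 (a point): Pressing spot on top of the cover's frame, above a catch: cover x = -23, y = +46, z = 22 mm. In the display's frame this spot stands at z = 22 mm when that corner has clicked home, about 28 to 31 mm while the cover merely rests on the four catches (rim 6 to 9 mm off the slope). The same holds for the other three.
- corner1 (a point): Pressing spot on top of the cover's frame, above a catch: cover x = -23, y = -46, z = 22 mm. Pushed square to the slope, a corner takes about 8 to 20 N to snap over its catch; it then drops to within 2 mm of home, where it meets a hard stop (the slope).
- corner2 (a point): Pressing spot on top of the cover's frame, above a catch: cover x = +23, y = +46, z = 22 mm. While the first corners go down the cover tips: the far corner may lift to 36 mm above the slope (display z), and a corner already snapped may stand up to 2 mm high until the rest are home.
- corner3 (a point): Pressing spot on top of the cover's frame, above a catch: cover x = +23, y = -46, z = 22 mm. The last two corners may snap together. Pressing two opposite corners first can spring an earlier corner open again; it is then pressed again. Once all four have clicked the cover stays flush by itself.
- gauge: Bystander: black round pressure gauge lying face up, 68 mm across and 34 mm high, with a brass stub. Origin: centre of its underside. It and the cover lie on opposite sides of the readout.
- driver: Bystander: screwdriver with blue handle, 150 mm long, 26 mm thick, lying on the bench between the robot and the readout. Origin: under the middle of its length.
- jar: Bystander: low amber jar with blue cap, 60 mm across, 50 mm high, standing on the bench beyond the readout. Origin: centre of its underside.
- tin: Bystander: small steel bowl, 64 mm across, 30 mm high, standing on the bench beyond the readout, to the other side than the jar. Origin: centre of its underside.
Not all that is in view belongs to the job. What is shaped like the cover but blue or turquoise is not meant.

How it is judged (in metres and radians):
At the end, for the whole second after the job is handed in: Every corner of the cover has snapped home (its top no more than 1.5 mm above the flush height of 22 mm over the slope), the cover lies over the display (its origin within 4 mm of the display's) and is at rest (z of each of corner0, corner1, corner2, corner3 in the frame of display below 0.0235 m and distance between cover and display below 0.004 m and linear speed of cover below 0.01 m/s); the robot touches nothing.
It fails at once if the clear window is pressed on with more than 4 N (contact force between any of the fingers, the arm and window above 4 N).
It fails at once if the cover is forced: pressed by the fingertips with more than 45 N (contact force between the fingers and cover above 45 N and z of the grasp point in the frame of cover above 0.032 m).
It fails at once if the cover is forced down flat, all four corners over their catches at once (z of corner0 in the frame of display between 0.024 and 0.0268 m and z of corner1 in the frame of display between 0.024 and 0.0268 m and z of corner2 in the frame of display between 0.024 and 0.0268 m and z of corner3 in the frame of display between 0.024 and 0.0268 m and horizontal distance between cover and display below 0.02 m).
It fails at once if one of the other things on the bench is moved by more than 20 mm (distance of any of gauge, driver, jar, tin from where it was at the start of the episode above 0.02 m).
It also fails if it takes over 56 s, if anything falls off the work surface, if the arm or the gripper's body presses on something with over 40 N, if the wrist force passes 120 N, or if a joint passes its speed limit or range.

## Robot

A 6-joint arm with a two-finger parallel gripper is mounted at the origin on the work surface. World frame = base frame: x ahead of the robot, y to its left, z up, the work surface at z = 0. Lengths are in mm, angles in rad, forces in N, time in s.
With the tool pointing down it reaches from about 325 to 925 mm from the base axis. Payload 3.1 kg.
Tool frame: the origin (TCP) lies on the centre line of the jaws, within the pads' length; the fingertips stand 25 mm ahead of it and the grasp point (between the pads) lies 6 mm ahead of it; z points along the fingers, y is the line along which they close (so a half turn about z gives the same grasp; the last joint's range is limited). The gripper opens to 85 mm and grips with 20 to 120 N. Pads are 22 mm wide; open, the fingers measure 114 mm over their backs; the gripper's body (76 mm by 85 mm) begins 54 mm behind the grasp point. The pads swing forward as they close: fully open they stand 13 mm farther back than shut.
Start: joints at [-1.33, 0.217, 1.613, -0, 1.311, -0.112], TCP at [215.976, -586.51, 256.3] pointing down, gripper open.
Joint ranges: [-2.75, 2.75], [-0.78, 2.1], [0.31, 2.55], [-1.13, 4.27], [0.13, 2.63], [-2.58, 2.58]. Speed limits (rad/s): [2.79, 2.79, 3.14, 3.14, 3.14, 3.14].

## Interface

Orientations are given as a unit quaternion [w, x, y, z].
In Python, from cell import env gives the robot as it stands.
- The arm moves only by the tool send_rows, never from a script. Its argument "rows" is a list that holds one entry, the list of rows, each a list of 5 numbers: the opening, from 0 (shut) to 1 (fully open), then the shift along the world's x, y, z in m, then the turn about the world's z in rad. A call has 1 to 10 rows; each row shifts and turns the commanded pose from where the row before left it; what a row does not reach is not made up. A row lasts 1/10 s, in which the tool goes at most 50 mm and 8.59 degrees, less where a joint would pass 70% of its speed; a pose out of reach is approached as far as the arm can. A call is refused whole if a number of a shift passes 0.05 or a number of a turn 0.15, either way. A call with a gripper value outside its range is refused whole. The fingers move at their own pace and stop on an object; the grip force is fixed at half the most. Time passes only in rows, so rows that do not move let the fingers close. It gives the time, the measured TCP pose, the force, the opening and the grip force at its end, in the units of the state.
- env.read_state(): the state, without advancing time (a new reading comes with each control period).
- env.get_image(name): name is "scene" or "top" or "wrist"; returns the picture (480x640x3 uint8, red, green, blue); there is no depth.
- env.calibration(name): a dict with "fovy" (degrees; the focal length in pixels is half the picture's height over the tangent of half this angle, whatever the lens; pixels are square), "cx", "cy" (the principal point, pixels), "k1" (the pictures are not rectified: a ray, as slopes to the right and down, at radius r is drawn at 1 + k1 r^2 times it, then the intrinsics apply), "R" (3x3) and "t" (3): a world point X has camera coordinates R X + t; the wrist camera has in their place "hand_eye" (4x4, takes a point from camera to tool coordinates, whose origin is the TCP and whose axes are the flange's). Camera axes: x right, y down, z forward; pixel columns grow to the right and rows downward; lengths in mm; the calibration is good to about 2 mm. A picture is of the moment at which its call begins: read the wrist's pose just before it. calibration takes no time and is no camera call.
- env.sign_off(): hands the job in; it is judged then, once.
Trained networks look in the newest picture that a camera, given by its name, has taken for a name from the list of things; names that differ only in an ending like _2 or _b are one class to them, and where a whole thing is asked for, a point or a joint stands for the part that bears it (a point fixed in the world has none). Each returns a list of dicts, best first, with "conf" (0 to 1); they miss things now and then, are a little off and sometimes report something else, mostly with a low value. They report only what shows in the picture. A call takes as long as a camera call. They do not tell look-alikes from the thing itself.
- env.find_in(target, camera): "xyz" ([x, y, z] in mm, in world coordinates, good to about 4 mm: the middle of the surface that is visible of it).
- env.silhouettes(target, camera): "mask" (480x640 bool, what is visible of it).
- env.spot_point(target, camera): "xyz" ([x, y, z] in mm, in world coordinates, good to about 4 mm: a listed point, or the origin of a listed thing).
The state is a dict: "time_s": time; "joint_positions": joint angles; "qvel": joint speeds; "tau": joint torques, N m; "tool_pos": TCP position; "ee_rot": TCP orientation; "contact_force": force on the tool from outside, world axes, zero at the start; "ft_torque": the same for the moment, N m; "gripper_width": finger opening in mm; "gripper_force": force on a finger pad.
Only numpy, scipy, OpenCV 4.12 (cv2) and the standard library are available. Lean on these libraries where they do the work, as an engineer would, in place of code of your own. Each camera call takes 0.05 s, during which the arm holds its last target. There are 200 camera calls.

## Working session

There is one attempt and no reset: what is moved stays moved. The work goes in short steps, Python scripts to look and compute and a tool call to move; the robot and the scene stay as the last step left them, time stands still between calls to the robot, and variables do not carry over. Pictures are saved under pics/ and viewed, at most 10 in all, crops included, and the job is handed in when it is done.

Besides the shell and the picture viewer there is one more tool, called after "Emit:" as name(argument=value, ...), one argument or row to a line, values as JSON. send_rows: Moves the arm, as the interface text tells. Its arguments: {"type":"object","properties":{"rows":{"type":"array"}},"required":["rows"]}

```bash
ls; mkdir -p pics; cat > h.py <<'E'
import numpy as np, cv2
from cell import env
def save(n,img): cv2.imwrite(f'pics/{n}.png',img[:,:,::-1])
E
python3 - <<'E'
from h import *
s=env.read_state();print({k:np.round(v,3) for k,v in s.items()})
a=env.get_image('scene');b=env.get_image('top');w=env.get_image('wrist');save('scene',a);save('top',b)
save('w0',w)
for c in ['scene','top']:
  for n in ['cover','readout','display','screen','gauge','driver','jar','tin','corner0','corner1','corner2','corner3']:
    r=env.spot_point(n,c)
    print(c,n,[(np.round(x['xyz']).tolist(),round(x['conf'],2)) for x in r[:3]])
for c in ['scene','top','wrist']: print(env.calibration(c))
E
```

```text
pics
{'time_s': np.float64(0.0), 'joint_positions': array([-1.33 ,  0.218,  1.615, -0.   ,  1.311, -0.112]), 'qvel': array([-0.   , -0.001, -0.   , -0.002,  0.001, -0.001]), 'tau': array([-1.0000e-03, -3.9685e+01, -3.0385e+01, -0.0000e+00,  1.0000e-02,
        0.0000e+00]), 'tool_pos': array([ 215.793, -585.782,  254.977]), 'ee_rot': array([-0.001,  0.984,  0.175, -0.   ]), 'contact_force': array([-0.172,  0.223,  0.22 ]), 'ft_torque': array([-0.067, -0.034, -0.005]), 'gripper_force': np.float64(0.0), 'gripper_width': np.float64(85.433)}
scene cover [([465.0, 295.0, 0.0], 0.95), ([610.0, 359.0, -2.0], 0.91), ([461.0, 455.0, -3.0], 0.76)]
scene readout [([612.0, -54.0, -0.0], 0.82)]
scene display [([628.0, -87.0, 67.0], 0.62)]
scene screen [([630.0, -94.0, 84.0], 0.73), ([417.0, 271.0, 24.0], 0.49)]
scene gauge [([508.0, -312.0, -0.0], 0.75)]
scene driver []
scene jar [([721.0, -241.0, -0.0], 0.77), ([509.0, -311.0, -1.0], 0.66)]
scene tin [([738.0, 266.0, 1.0], 0.95)]
scene corner0 [([336.0, 203.0, 20.0], 0.98), ([286.0, 362.0, 24.0], 0.98), ([394.0, 121.0, 21.0], 0.94)]
scene corner
[... 1555 characters left out ...]
14, 'k1': 0.02101346506925545, 'R': array([[-0.01090012, -0.99988069,  0.01094531],
       [-0.99418012,  0.00966344, -0.10729636],
       [ 0.10717779, -0.01205115, -0.99416683]]), 't': array([  53.81160357,  519.55009758, 1034.82714585])}
{'fovy': 61.89128787681231, 'cx': 317.4744501023481, 'cy': 239.2094627246142, 'k1': -0.07407028807909433, 'hand_eye': array([[ 9.01221180e-04, -9.57828134e-01, -2.87340308e-01,
         7.19222945e+01],
       [ 9.99998905e-01,  5.25858259e-04,  1.38351058e-03,
         1.06746580e+00],
       [-1.17406509e-03, -2.87341240e-01,  9.57827559e-01,
        -1.18303383e+02],
       [ 0.00000000e+00,  0.00000000e+00,  0.00000000e+00,
         1.00000000e+00]])}
```

View pics/scene.png

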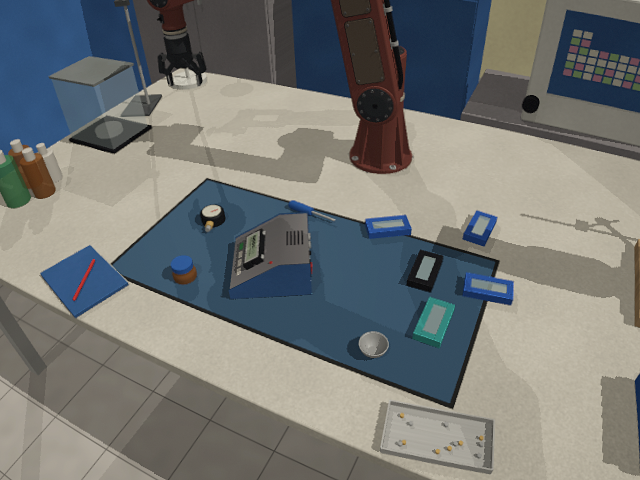

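View pics/top.png

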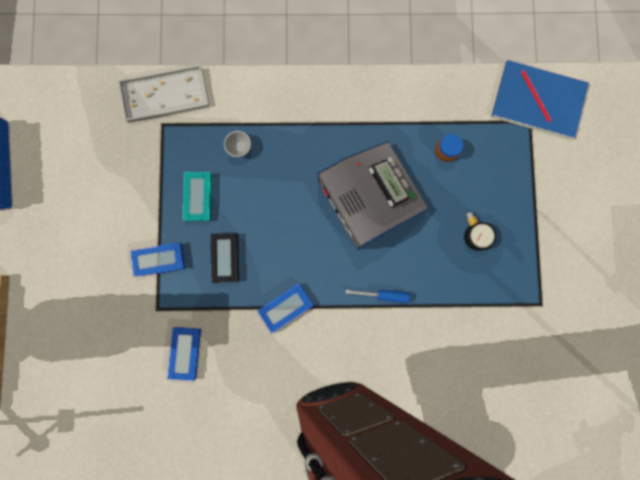

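Candidates for the cover are the black one at scene (425,270) / top (225,258), three blue ones at scene (388,226), (480,227) and (488,288), and a turquoise one at (434,320). I choose the black one. First I go above the display for a close look on the way.

Emit:
send_rows(
  rows=[
    [[1,0.025,0.03,-0.003,0],[1,0.025,0.03,-0.003,0],[1,0.025,0.03,-0.003,0],[1,0.025,0.03,-0.003,0],[1,0.025,0.03,-0.003,0],[1,0.025,0.03,-0.003,0],[1,0.025,0.03,-0.003,0],[1,0.025,0.03,-0.003,0],[1,0.025,0.03,-0.003,0],[1,0.025,0.03,-0.003,0]],
  ],
)

```text
time_s: 2.35
tool_pos: [466.9, -285.2, 226.5]
ee_rot: [0.0, 0.984, 0.175, 0.0]
contact_force: [-0.2, -0.1, -0.0]
gripper_width: 85.5
gripper_force: 0.0
```

Emit:
send_rows(
  rows=[
    [[1,0.025,0.03,-0.003,0],[1,0.025,0.03,-0.003,0],[1,0.025,0.03,-0.003,0],[1,0.025,0.03,-0.003,0],[1,0.025,0.03,-0.003,0],[1,0.02,0.03,-0.003,0],[1,0.01,0.02,-0.003,0],[1,0,0,0,0],[1,0,0,0,0]],
  ],
)

```text
time_s: 3.25
tool_pos: [620.9, -86.3, 205.1]
ee_rot: [0.0, 0.984, 0.176, -0.0]
contact_force: [-0.6, -0.2, -0.0]
gripper_width: 85.6
gripper_force: 0.0
```

```bash
cat >> h.py <<'E'
from scipy.spatial.transform import Rotation as Ro
def wcam(s):
    q=s['ee_rot'];T=np.eye(4);T[:3,:3]=Ro.from_quat([q[1],q[2],q[3],q[0]]).as_matrix();T[:3,3]=s['tool_pos']
    c=env.calibration('wrist');M=T@c['hand_eye'];R=M[:3,:3].T
    return dict(c,R=R,t=-R@M[:3,3])
def proj(c,X):
    X=np.atleast_2d(X)@c['R'].T+c['t'];u=X[:,:2]/X[:,2:];r2=(u**2).sum(1,keepdims=True)
    f=240/np.tan(np.radians(c['fovy']/2));return u*(1+c['k1']*r2)*f+[c['cx'],c['cy']]
def E(): s=env.read_state();return s,wcam(s)
E
python3 - <<'E'
from h import *
s,c=E();w=env.get_image('wrist');save('wd1',w);import pickle;pickle.dump((w,c),open('d1.pkl','wb'))
print(s['time_s'],np.round(s['tool_pos'],1),np.round(s['ee_rot'],4))
for n in ['readout','display','screen']: print(n,[(np.round(x['xyz'],1).tolist(),round(x['conf'],2)) for x in env.spot_point(n,'wrist')[:3]])
E
```

```text
3.25 [620.9 -86.3 205.1] [ 2.000e-04  9.844e-01  1.761e-01 -4.000e-04]
readout [([603.2, -59.1, -0.8], 0.6)]
display [([623.1, -87.4, 73.2], 0.8)]
screen [([630.0, -93.8, 79.7], 0.7)]
```

View pics/wd1.png

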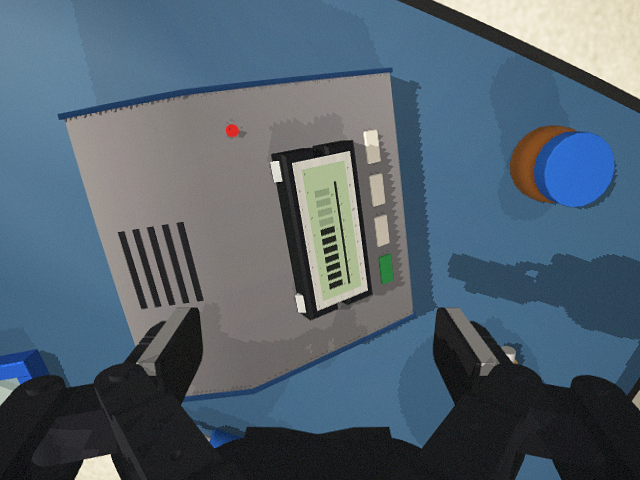

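```bash
cat >> h.py <<'E'
A=np.radians(30)
def Tread(x,y,yaw): T=np.eye(4);T[:3,:3]=Ro.from_euler('z',yaw).as_matrix();T[:3,3]=[x,y,0];return T
def Tdisp(x,y,z,yaw):
    T=np.eye(4);a=Ro.from_euler('z',yaw).as_matrix()@Ro.from_euler('y',-A).as_matrix();T[:3,:3]=a;T[:3,3]=[x,y,z];return T
def ap(T,P): return np.atleast_2d(P)@T[:3,:3].T+T[:3,3]
BT=np.array([[25,53,16.5],[25,-53,16.5],[-25,-53,16.5],[-25,53,16.5]],float)
E
python3 - <<'E'
from h import *
import pickle
from scipy.optimize import least_squares
w,c=pickle.load(open('d1.pkl','rb'))
print(np.round(proj(c,ap(Tdisp(628,-88,68,2.06),BT)),0).tolist())
# clicked
fr=np.array([[391,72],[413,314]],float)
bt=np.array([[286,157],[313,318],[372,290],[354,142]],float)
def model(p):
    x,y,yaw,z=p;T=Tdisp(x,y,z,yaw)
    o=proj(c,ap(T,BT))
    F=ap(T,[[-62.4/np.cos(A),95,0],[-62.4/np.cos(A),-95,0]])
    return np.vstack([o,proj(c,F)])
print(np.round(model([628,-88,2.06,68]),0).tolist())
tgt=np.vstack([bt,fr])
for fixz in (0,1):
  f=lambda p:np.r_[(model(p if not fixz else np.r_[p[:3],68])-tgt).ravel(),0*p[3]]
  r=least_squares(f,[628,-88,2.06,68]);print(np.round(r.x,3),np.round(f(r.x)[:-1].reshape(-1,2),1).tolist())
m=model(r.x) 
im=cv2.resize(w[100:340,250:430],None,fx=2.5,fy=2.5,interpolation=cv2.INTER_CUBIC).copy()
for p in m[:4]: cv2.circle(im,tuple(int(round(v)) for v in ((p-[250,100]+.5)*2.5)),3,(255,0,255),1)
print(im.shape);save('crop1',im)
E
```

```text
[[312.0, 317.0], [286.0, 148.0], [358.0, 135.0], [374.0, 292.0]]
[[312.0, 317.0], [286.0, 148.0], [358.0, 135.0], [374.0, 292.0], [412.0, 315.0], [393.0, 65.0]]
[  110.042  -813.651    -7.467 -3052.927] [[91.0, 53.4], [63.9, -95.6], [-0.5, -68.1], [17.6, 68.0], [-23.7, 132.4], [-45.8, -88.5]]
[ 641.378 -126.087    5.141   68.   ] [[125.0, -13.5], [99.1, -4.0], [-30.1, 11.6], [-21.6, 4.1], [-111.7, 12.4], [-110.6, 16.6]]
(600, 450, 3)
```

View pics/crop1.png

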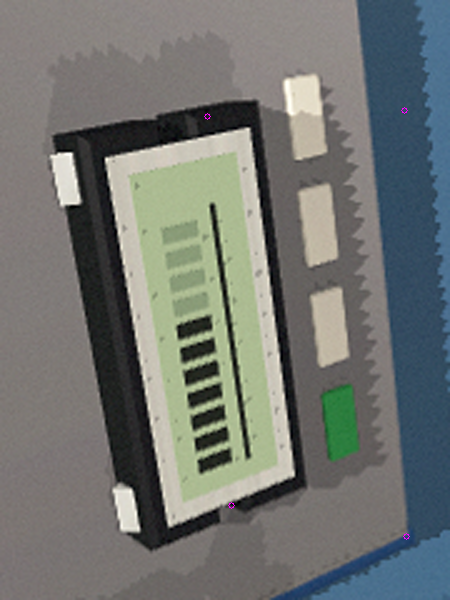

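```bash
cat > fit.py <<'E'
from h import *
import pickle
from scipy.optimize import least_squares
w,c=pickle.load(open('d1.pkl','rb'))
tg=np.array([[316.7,310.3],[291.5,162.3],[348.7,150.7],[368.3,290.7],[413,314],[391,72]])
def model(p):
    x,y,yaw,a,b,z=p;T=Tdisp(x,y,z,yaw)
    S=[[a,b,16.5],[a,-b,16.5],[-a,-b,16.5],[-a,b,16.5],[-62.4/np.cos(A),95,0],[-62.4/np.cos(A),-95,0]]
    return proj(c,ap(T,S))
for n,wt in ((4,0),(6,.5)):
 for z in (68,None):
  q=lambda p:p if z is None else np.r_[p[:5],z]
  f=lambda p:np.r_[((model(q(p))-tg)*np.r_[1,1,1,1,wt,wt][:,None]).ravel(),0*p[5]]
  r=least_squares(f,[628,-88,2.06,20,45,68]);print(np.round(q(r.x),3),np.round((model(q(r.x))-tg),1).tolist())
T=Tdisp(r.x[0],r.x[1],r.x[5],r.x[2])
foot=BT*[1,1,0]
for P in (BT,foot): print(np.round((proj(c,ap(T,P))-[250,100]+.5)*2.5).tolist())
print('catch',np.round((proj(c,ap(T,[[28,43,6],[28,-43,6]]))-[250,100]+.5)*2.5).tolist())
E
python3 fit.py
```

```text
[624.614 -88.06    2.081  20.124  47.332  68.   ] [[0.4, 0.6], [-0.1, 0.3], [0.4, -0.3], [-0.8, -0.6], [0.1, 2.4], [-2.8, -3.8]]
[-4.052660e+02 -6.521940e+02  2.081000e+00  3.648270e+02  8.580890e+02
 -4.061001e+03] [[0.4, 0.6], [-0.1, 0.3], [0.4, -0.3], [-0.8, -0.6], [-74.4, -76.0], [-54.8, 150.2]]
[624.597 -88.143   2.078  20.143  47.347  68.   ] [[0.3, 0.7], [0.2, 0.2], [0.8, -0.2], [-0.9, -0.4], [-0.1, 2.7], [-2.3, -3.5]]
[623.543 -88.807   2.079  20.532  48.232  63.423] [[0.4, 0.5], [0.3, 0.2], [0.9, -0.3], [-0.7, -0.5], [-1.1, 1.4], [-3.2, -0.9]]
[[157.0, 551.0], [85.0, 140.0], [262.0, 105.0], [310.0, 487.0]]
[[128.0, 530.0], [56.0, 141.0], [227.0, 107.0], [276.0, 471.0]]
catch [[122.0, 508.0], [63.0, 184.0]]
```

Emit:
send_rows(
  rows=[
    [[1,-0.014,0.03,0,0],[1,-0.014,0.03,0,0],[1,-0.014,0.03,0,0],[1,0,0,0,0],[1,0,0,0,0]],
  ],
)

```text
time_s: 3.95
tool_pos: [578.8, 3.1, 205.7]
ee_rot: [0.0, 0.984, 0.176, 0.0]
contact_force: [0.9, 0.5, 0.3]
gripper_width: 85.5
gripper_force: 0.0
```

```bash
python3 - <<'E'
from h import *
import pickle
s,c=E();w=env.get_image('wrist');pickle.dump((w,c),open('d2.pkl','wb'))
print(s['time_s'],np.round(s['tool_pos'],1),np.round(s['ee_rot'],4))
for n in ['display','screen']: print(n,[(np.round(x['xyz'],1).tolist(),round(x['conf'],2)) for x in env.spot_point(n,'wrist')[:3]])
T=Tdisp(624.5,-88.1,68,2.079)
S=[[20.1,47.3,16.5],[20.1,-47.3,16.5],[-20.1,-47.3,16.5],[-20.1,47.3,16.5]]
p=proj(c,ap(T,S));o=p.mean(0).astype(int)-[100,120];print(o,np.round((p-o+.5)*3).tolist())
o=np.maximum(o,0)
im=cv2.resize(w[o[1]:o[1]+200,o[0]:o[0]+240],None,fx=3,fy=3,interpolation=cv2.INTER_CUBIC).copy()
for q in p: cv2.circle(im,tuple(int(round(v)) for v in ((q-o+.5)*3)),4,(255,0,255),1)
save('crop2',im)
E
```

```text
3.95 [578.8   3.1 205.7] [4.000e-04 9.845e-01 1.756e-01 4.000e-04]
display [([619.1, -86.7, 68.2], 0.65)]
screen [([630.0, -92.1, 80.2], 0.67), ([371.5, -66.8, -1.0], 0.38)]
[387  95] [[252.0, 610.0], [230.0, 163.0], [360.0, 132.0], [369.0, 550.0]]
```

View pics/crop2.png

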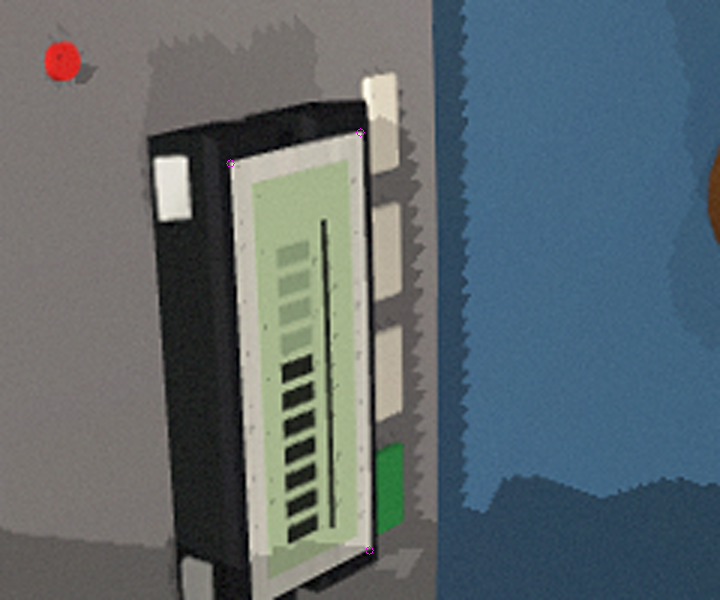

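Emit:
send_rows(
  rows=[
    [[1,-0.0125,0.0325,-0.005,-0.045],[1,-0.0125,0.0325,-0.005,-0.045],[1,-0.0125,0.0325,-0.005,-0.045],[1,-0.0125,0.0325,-0.005,-0.045],[1,-0.0125,0.0325,-0.005,-0.045],[1,-0.0125,0.0325,-0.005,-0.045],[1,-0.0125,0.0325,-0.005,-0.045],[1,-0.0125,0.0325,-0.005,-0.045],[1,-0.0125,0.0325,-0.005,-0.02],[1,0,0,0,0]],
  ],
)

```text
time_s: 5.1
tool_pos: [465.4, 298.2, 159.6]
ee_rot: [-0.0, 1.0, -0.012, -0.001]
contact_force: [1.1, -0.2, -0.4]
gripper_width: 85.4
gripper_force: 0.0
```

```bash
python3 - <<'E'
from h import *
import pickle
s,c=E();w=env.get_image('wrist');pickle.dump((w,c),open('c1.pkl','wb'))
print(s['time_s'],np.round(s['tool_pos'],1),np.round(s['ee_rot'],4))
for n in ['cover','window','corner0']: print(n,[(np.round(x['xyz'],1).tolist(),round(x['conf'],2)) for x in env.spot_point(n,'wrist')[:4]])
ms=env.silhouettes('cover','wrist')
for m in ms: 
  M=m['mask'];print(round(m['conf'],2),M.sum(),np.round(np.argwhere(M).mean(0)[::-1]))
save('c1',w)
E
```

```text
5.1 [465.4 298.2 159.6] [-4.000e-04  9.999e-01 -1.240e-02 -8.000e-04]
cover [([465.4, 291.6, -0.4], 0.95), ([615.4, 356.9, 1.7], 0.89), ([463.7, 454.8, -1.1], 0.79), ([346.3, 151.7, -0.4], 0.62)]
window [([458.8, 452.7, 16.5], 0.98), ([460.8, 293.8, 21.7], 0.96)]
corner0 [([350.4, 101.6, 21.1], 0.92), ([472.2, 498.1, 27.3], 0.89), ([513.2, 320.2, 18.3], 0.83), ([282.9, 359.0, 18.4], 0.82)]
0.96 5731 [528. 352.]
0.83 10550 [207.  49.]
0.73 1498 [223. 426.]
0.61 15908 [321. 227.]
0.57 14913 [101. 240.]
```

View pics/c1.png

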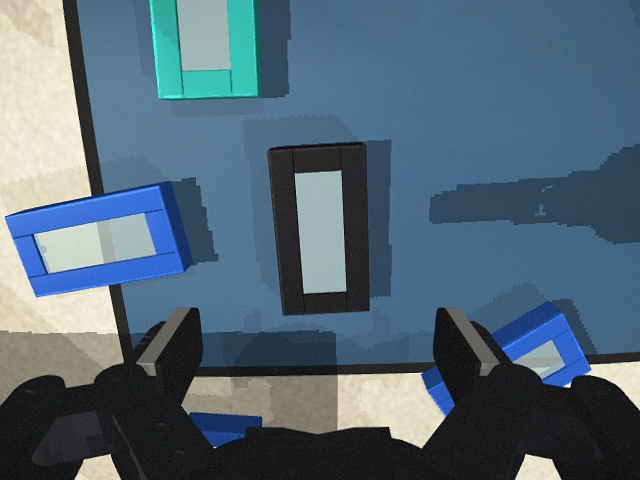

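```bash
python3 - <<'E'
from h import *
import pickle
from scipy.optimize import least_squares
w,c=pickle.load(open('c1.pkl','rb'))
tg=np.array([[295,171],[342,171],[347,292],[302,293],[269,150],[365,144],[369,312],[282,314]],float)
S=np.array([[15,42,0],[-15,42,0],[-15,-42,0],[15,-42,0],[31,58,0],[-31,58,0],[-31,-58,0],[31,-58,0]],float)
def model(p):
    T=Tread(p[0],p[1],p[2]);T[2,3]=p[3];return proj(c,ap(T,S))
for z in (22,None):
  q=lambda p:p if z is None else np.r_[p[:3],z]
  f=lambda p:np.r_[(model(q(p))-tg).ravel(),0*p[3]]
  for y0 in (np.pi/2,-np.pi/2):
    r=least_squares(f,[465,295,y0,22]);print(r.cost,np.round(q(r.x),3),np.round(f(r.x)[:16].reshape(-1,2),1).tolist())
# gray/edges automatic
ms=env.silhouettes('cover','wrist')
for m in ms:
  M=m['mask'].astype(np.uint8);k=np.argwhere(M).mean(0)[::-1]
  if abs(k-[321,227]).max()<15: print(cv2.minAreaRect(cv2.findNonZero(M)))
E
```

```text
21262.38542100114 [462.537 293.937  -1.539  22.   ] [[46.5, 1.4], [-47.5, 4.0], [-43.8, 3.6], [44.1, 0.4], [97.0, -4.5], [-97.6, 7.1], [-86.7, 5.2], [87.4, -1.2]]
21262.38540933912 [462.538 293.937  -1.539  22.   ] [[46.5, 1.4], [-47.5, 4.0], [-43.8, 3.5], [44.1, 0.4], [97.0, -4.5], [-97.6, 7.0], [-86.7, 5.2], [87.4, -1.2]]
23757.437726621265 [-2.433770e+02  2.876450e+02 -1.539000e+00 -2.510212e+03] [[27.9, 54.7], [-23.3, 54.9], [-27.6, -54.9], [21.5, -56.2], [56.0, 73.4], [-48.6, 79.9], [-51.7, -72.7], [43.8, -75.2]]
16904.21030422915 [ 417.442  293.403   -1.539 -152.39 ] [[38.1, 22.4], [-36.5, 23.9], [-36.8, -24.7], [34.4, -27.1], [78.3, 27.9], [-75.3, 37.1], [-71.7, -31.1], [68.8, -35.9]]
((320.4123229980469, 228.42153930664062), (170.95860290527344, 98.40380859375), 86.8201675415039)
```

```bash
python3 - <<'E'
from h import *
import pickle
from scipy.optimize import least_squares
w,c=pickle.load(open('c1.pkl','rb'))
tg=np.array([[295,171],[342,171],[347,292],[302,293],[269,150],[365,144],[369,312],[282,314]],float)
S=np.array([[15,42,0],[-15,42,0],[-15,-42,0],[15,-42,0],[31,58,0],[-31,58,0],[-31,-58,0],[31,-58,0]],float)*[-1,1,1]
def model(p):
    T=Tread(p[0],p[1],p[2]);T[2,3]=p[3];return proj(c,ap(T,S))
for z in (22,None):
  q=lambda p:p if z is None else np.r_[p[:3],z]
  f=lambda p:np.r_[(model(q(p))-tg).ravel(),0*p[3]]
  r=least_squares(f,[465,295,-np.pi/2,22]);print(r.cost,np.round(q(r.x),3),np.round(f(r.x)[:16].reshape(-1,2),1).tolist())
E
```

```text
7.1700387548479485 [463.87  293.885  -1.545  22.   ] [[-0.1, 1.7], [0.0, -0.6], [-1.1, -0.3], [0.8, 0.7], [-1.1, -1.4], [1.7, -0.4], [0.0, -0.7], [-0.3, 1.3]]
6.353815453506389 [463.516 293.881  -1.545  20.558] [[0.1, 2.0], [-0.1, -0.3], [-1.3, -0.7], [0.9, 0.3], [-0.8, -1.0], [1.4, 0.0], [-0.2, -1.1], [-0.1, 0.8]]
```

Emit:
send_rows(
  rows=[
    [[1,-0.0015,-0.0045,-0.03,0.05],[1,0,0,-0.035,0],[1,0,0,-0.035,0],[1,0,0,-0.02,0],[1,0,0,-0.0115,0],[1,0,0,0,0],[0,0,0,0,0],[0,0,0,0,0],[0,0,0,0,0],[0,0,0,0,0]],
  ],
)

```text
time_s: 6.4
tool_pos: [467.0, 292.4, 31.1]
ee_rot: [-0.001, 1.0, 0.011, 0.002]
contact_force: [-1.0, -0.3, 7.4]
gripper_width: 60.3
gripper_force: 66.2
```

Emit:
send_rows(
  rows=[
    [[0,0,0,0,0],[0,0,0,0,0],[0,0,0,0,0]],
  ],
)

```text
time_s: 6.7
tool_pos: [467.0, 292.4, 31.1]
ee_rot: [-0.001, 1.0, 0.011, 0.002]
contact_force: [0.7, -1.4, 7.1]
gripper_width: 60.1
gripper_force: 66.2
```

Emit:
send_rows(
  rows=[
    [[0,0,0,0.03,0],[0,0,0,0.04,0],[0,0,0,0.045,0],[0,0,0,0.045,0],[0,0.008,-0.02,0.02,0.03],[0,0.016,-0.038,0,0.06],[0,0.016,-0.038,0,0.06],[0,0.016,-0.038,0,0.06],[0,0.016,-0.038,0,0.06],[0,0.016,-0.038,0,0.06]],
  ],
)

```text
time_s: 7.7
tool_pos: [553.0, 80.0, 208.9]
ee_rot: [-0.0, 0.984, 0.177, 0.0]
contact_force: [0.9, 0.1, -1.2]
gripper_width: 60.3
gripper_force: 65.4
```

Emit:
send_rows(
  rows=[
    [[0,0.016,-0.038,0,0.06],[0,0.016,-0.038,0,0.06],[0,0.016,-0.038,0,0.036],[0,0.016,-0.038,0,0],[0,0.01,-0.026,0,0],[0,0,0,0,0],[0,0,0,0,0]],
  ],
)

```text
time_s: 8.4
tool_pos: [626.5, -96.7, 208.4]
ee_rot: [-0.001, 0.968, 0.251, -0.0]
contact_force: [-0.2, 0.0, -0.4]
gripper_width: 60.0
gripper_force: 65.4
```

```bash
python3 - <<'E'
from h import *
import pickle
s,c=E();w=env.get_image('wrist');pickle.dump((w,c,s),open('g1.pkl','wb'))
print(s['time_s'],np.round(s['tool_pos'],1),np.round(s['ee_rot'],4),s['gripper_width'])
T=Tdisp(624.5,-88.1,68,2.079)
save('g1',w)
E
```

```text
8.4 [626.5 -96.7 208.4] [-6.00e-04  9.68e-01  2.51e-01 -4.00e-04] 59.980085029548604
```

View pics/g1.png

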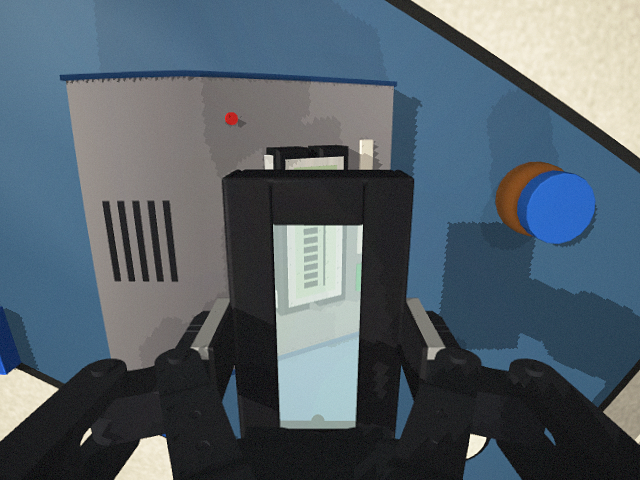

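```bash
python3 - <<'E'
from h import *
import pickle
from scipy.optimize import least_squares
w,c,s=pickle.load(open('g1.pkl','rb'))
tg=np.array([[273,224],[363,224],[356,428],[279,430],[224,179],[412,179]],float)
S=np.array([[-15,42,0],[15,42,0],[15,-42,0],[-15,-42,0],[-31,58,0],[31,58,0]],float)
q=s['ee_rot'];R=Ro.from_quat([q[1],q[2],q[3],q[0]]).as_matrix();p0=s['tool_pos']
def model(p):
    L=ap(Tread(p[0],p[1],p[2]),S*[1,-1,1]);L[:,2]=p[3]   # tool frame; z down
    return proj(c,L@R.T+p0)
g=lambda p:(model(p)-tg).ravel()
for y0 in (np.pi/2,-np.pi/2):
  r=least_squares(g,[0,0,y0,10]);print(r.cost,np.round(r.x,3),np.round(g(r.x).reshape(-1,2),1).tolist())
M=np.zeros(3);M[:2]=r.x[:2];M[2]=r.x[3];print('cover top centre world',np.round(R@M+p0,1))
print(np.round(env.spot_point('cover','wrist')[0]['xyz'],1),np.round(env.spot_point('window','wrist')[0]['xyz'],1))
E
```

```text
8.856079372291894 [-4.357  1.163  1.571 11.183] [[0.1, 1.6], [-0.3, 1.7], [-1.0, 0.1], [1.3, -1.9], [-1.5, -1.0], [1.4, -0.9]]
8.856079372372944 [-4.357  1.163 -4.712 11.183] [[0.1, 1.6], [-0.3, 1.7], [-1.0, 0.1], [1.3, -1.9], [-1.5, -1.0], [1.4, -0.9]]
cover top centre world [623.3 -99.9 197.2]
[ 627.1 -101.5  181.8] [624.1 -98.1 193. ]
```

Emit:
send_rows(
  rows=[
    [[0,0.0055,0.0035,-0.02,0],[0,0,0,-0.03,0],[0,0,0,-0.02,0],[0,0,0,-0.008,0],[0,0,0,-0.001,0],[0,0,0,-0.001,0],[0,0,0,0,0]],
  ],
)

```text
time_s: 9.25
tool_pos: [633.6, -93.0, 130.5]
ee_rot: [0.001, 0.968, 0.252, 0.001]
contact_force: [0.5, 0.8, -0.8]
gripper_width: 60.2
gripper_force: 65.4
```

Emit:
send_rows(
  rows=[
    [[0,0,0,-0.002,0],[0,0,0,-0.001,0],[0,0,0,-0.001,0],[0,0,0,0,0]],
  ],
)

```text
time_s: 9.65
tool_pos: [632.4, -93.1, 124.7]
ee_rot: [-0.0, 0.968, 0.252, -0.0]
contact_force: [-0.9, 0.6, -0.4]
gripper_width: 60.3
gripper_force: 65.4
```

Emit:
send_rows(
  rows=[
    [[0,0,0,-0.001,0],[0,0,0,0,0]],
  ],
)

```text
time_s: 9.85
tool_pos: [632.3, -93.0, 123.6]
ee_rot: [-0.0, 0.968, 0.252, -0.0]
contact_force: [-0.4, -0.4, -1.5]
gripper_width: 60.5
gripper_force: 65.4
```

Emit:
send_rows(
  rows=[
    [[0,0,0,-0.001,0],[0,0,0,0,0]],
  ],
)

```text
time_s: 10.05
tool_pos: [632.4, -93.0, 122.6]
ee_rot: [-0.0, 0.968, 0.252, -0.0]
contact_force: [-0.8, -0.1, -0.3]
gripper_width: 60.2
gripper_force: 65.4
```

Emit:
send_rows(
  rows=[
    [[0,0,0,-0.001,0],[0,0,0,0,0]],
  ],
)

```text
time_s: 10.25
tool_pos: [632.4, -93.0, 121.6]
ee_rot: [-0.0, 0.968, 0.252, -0.0]
contact_force: [-0.7, 0.5, -1.2]
gripper_width: 60.1
gripper_force: 65.4
```

Emit:
send_rows(
  rows=[
    [[0,0,0,-0.001,0],[0,0,0,-0.001,0],[0,0,0,0,0]],
  ],
)

```text
time_s: 10.55
tool_pos: [632.3, -93.0, 119.6]
ee_rot: [-0.0, 0.968, 0.252, -0.0]
contact_force: [-0.5, -0.4, -1.2]
gripper_width: 60.3
gripper_force: 65.4
```

```bash
python3 - <<'E'
from h import *
s=env.read_state();print(s['time_s'],np.round(s['tool_pos'],1),np.round(s['contact_force'],2))
# where does the cover & catches show: top & scene crops
T=Tdisp(624.5,-88.1,68,2.079)
ims=[]
for n,hw in(('scene',(65,55)),('top',(65,55))):
    c=env.calibration(n);p=proj(c,ap(T,[[0,0,16]]))[0].astype(int);w=env.get_image(n)
    ims.append(cv2.resize(w[p[1]-hw[1]:p[1]+hw[1],p[0]-hw[0]:p[0]+hw[0]],(390,330),interpolation=cv2.INTER_CUBIC))
save('both',np.hstack(ims))
E
```

```text
10.55 [632.3 -93.  119.6] [-0.52 -0.37 -1.18]
```

View pics/both.png

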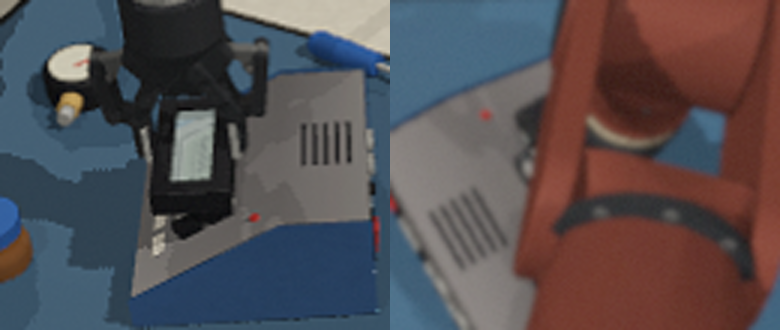

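```bash
python3 - <<'E'
from h import *
c=env.calibration('scene');print(np.round(-c['R'].T@c['t']))
T=Tdisp(624.5,-88.1,68,2.079)
p=proj(c,ap(T,[[0,0,16]]))[0].astype(int);o=p-[65,55]
f=lambda X:np.round((proj(c,X)-o+.5)*3).astype(int).tolist()
C=Tread(632.3-3.1,-93-3,2.079);C[2,3]=119.6-32
print('win',f(ap(C,[[15,42,21],[15,-42,21],[-15,-42,21],[-15,42,21]])))
print('top',f(ap(C,[[31,58,22],[31,-58,22],[-31,-58,22],[-31,58,22]])))
print('rim',f(ap(C,[[31,58,0],[31,-58,0],[-31,-58,0],[-31,58,0]])))
print('blocktop',f(ap(T,BT)),'foot',f(ap(T,BT*[1,1,0])))
print('red/vents readout corners',f(ap(T,[[-62.4/np.cos(A),-95,0],[62.4/np.cos(A)+20,-95,0]])))
print([(np.round(x['xyz'],1).tolist(),round(x['conf'],2)) for x in env.spot_point('cover','scene')[:5]])
E
```

```text
[1338.  467.  877.]
win [[213, 108], [208, 177], [169, 179], [177, 110]]
top [[233, 93], [228, 189], [147, 194], [158, 98]]
rim [[236, 114], [231, 210], [151, 214], [162, 118]]
blocktop [[225, 111], [219, 199], [168, 225], [177, 137]] foot [[237, 124], [232, 212], [181, 238], [189, 149]]
red/vents readout corners [[129, 300], [303, 214]]
[([242.1, 382.4, -4.5], 0.93), ([608.8, 359.9, -1.2], 0.84), ([631.0, -97.7, 86.0], 0.77), ([341.7, 151.0, -2.0], 0.71), ([458.9, 454.5, -2.2], 0.58)]
```

Emit:
send_rows(
  rows=[
    [[0,0,0,-0.001,0],[0,0,0,-0.001,0],[0,0,0,0,0]],
  ],
)

```text
time_s: 11.0
tool_pos: [632.8, -92.8, 119.1]
ee_rot: [-0.0, 0.968, 0.252, 0.0]
contact_force: [-2.1, 0.8, 4.0]
gripper_width: 60.0
gripper_force: 66.0
```

Emit:
send_rows(
  rows=[
    [[0,0,0,-0.001,0],[0,0,0,-0.001,0],[0,0,0,0,0]],
  ],
)

```text
time_s: 11.3
tool_pos: [633.2, -92.5, 118.7]
ee_rot: [-0.001, 0.968, 0.252, 0.001]
contact_force: [-4.0, 2.7, 10.5]
gripper_width: 60.5
gripper_force: 66.7
```

Emit:
send_rows(
  rows=[
    [[0,0,0,0.002,0],[0,0,0,0,0],[1,0,0,0,0],[1,0,0,0,0],[1,0,0,0,0],[1,0,0,0,0],[1,0,0,0,0],[1,0,0,0.0,0]],
  ],
)

```text
time_s: 12.1
tool_pos: [632.4, -93.0, 117.6]
ee_rot: [-0.0, 0.968, 0.252, -0.0]
contact_force: [-0.1, 0.3, 0.1]
gripper_width: 85.4
gripper_force: 0.0
```

Emit:
send_rows(
  rows=[
    [[1,0,0,0.02,0],[1,0,0,0.03,0],[1,0,0,0.03,0],[1,0,0,0.02,0],[1,0,0,0,0],[1,0,0,0,0]],
  ],
)

```text
time_s: 12.7
tool_pos: [632.5, -93.0, 217.7]
ee_rot: [0.0, 0.968, 0.252, 0.0]
contact_force: [0.7, 1.2, -0.5]
gripper_width: 85.4
gripper_force: 0.0
```

```bash
python3 - <<'E'
from h import *
import pickle
s,c=E();w=env.get_image('wrist');pickle.dump((w,c,s),open('p1.pkl','wb'))
print(s['time_s'],np.round(s['tool_pos'],1),np.round(s['ee_rot'],4))
T=Tdisp(624.5,-88.1,68,2.079)
for n in ['cover','window','corner0']: 
  for x in env.spot_point(n,'wrist')[:5]:
    X=x['xyz']; 
    if np.linalg.norm(X-T[:3,3])<120: print(n,round(x['conf'],2),np.round(X,1),'disp',np.round((X-T[:3,3])@T[:3,:3],1))
print('expected top flush+8', np.round(proj(c,ap(T,[[31,58,30],[31,-58,30],[-31,-58,30],[-31,58,30]]))).tolist())
save('p1',w)
E
```

```text
12.7 [632.5 -93.  217.7] [1.000e-04 9.678e-01 2.517e-01 2.000e-04]
cover 0.55 [633.9 -89.9  73.9] disp [-2.4 -7.3  8.2]
window 0.61 [629.1 -97.9  90.4] disp [ 1.8  0.8 24.8]
corner0 0.96 [686.3 -93.3  84.2] disp [-21.9 -51.5  31.3]
corner0 0.81 [ 603.8 -142.6   78.4] disp [-27.3  44.6  27.8]
corner0 0.57 [667.5 -59.5  99.1] disp [ 19.1 -51.5  24.9]
corner0 0.56 [ 586.3 -101.8  102.7] disp [23.1 40.  26.7]
expected top flush+8 [[284.0, 338.0], [280.0, 154.0], [369.0, 150.0], [363.0, 316.0]]
```

View pics/p1.png

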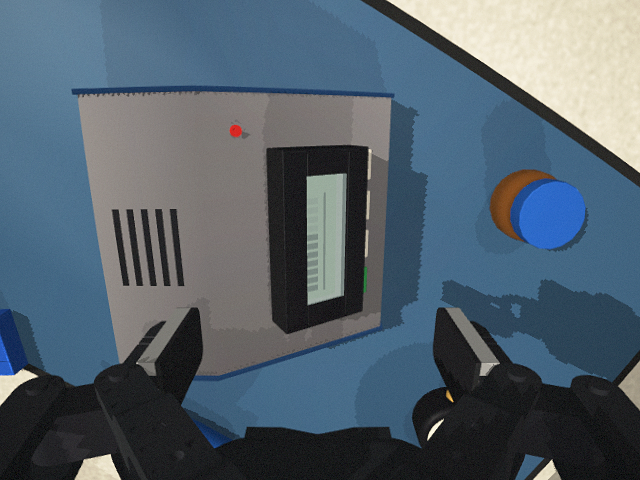

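```bash
cat > pfit.py <<'E'
from h import *
from scipy.optimize import least_squares
T=Tdisp(624.5,-88.1,68,2.079)
S=np.array([[15,42,22],[15,-42,22],[-15,-42,22],[-15,42,22],[31,58,22],[31,-58,22],[-31,-58,22],[-31,58,22]],float)
def pfit(c,tg):
    # dx,dy, rim heights via z,rx,ry, rz
    def pose(p): D=np.eye(4);D[:3,:3]=Ro.from_rotvec(p[3:]).as_matrix();D[:3,3]=p[:3];return D
    f=lambda p:np.r_[(proj(c,ap(T@pose(p),S))-tg).ravel(),p[3:5]*15,(p[2]-5)*.15]
    r=least_squares(f,[0,0,6,0,0,0]);print(np.round(r.x,3),'res',np.round(f(r.x)[:16].reshape(-1,2),1).tolist())
    k=ap(pose(r.x),[[-23,46,22],[-23,-46,22],[23,46,22],[23,-46,22]]);print('corners disp',np.round(k,1).tolist())
E
python3 - <<'E'
from pfit import *
import pickle
w,c,s=pickle.load(open('p1.pkl','rb'))
pfit(c,np.array([[308,305],[306,177],[346,173],[344,295],[289,333],[283,151],[367,147],[364,312]],float))
E
```

```text
[-3.261 -0.424  2.812  0.032 -0.036 -0.006] res [[0.6, 0.1], [0.5, -0.4], [0.7, 0.6], [1.6, 0.2], [-1.1, 0.4], [-0.9, -0.5], [-0.4, 0.7], [-0.9, -1.2]]
corners disp [[-26.8, 45.0, 25.4], [-27.3, -46.9, 22.5], [19.2, 44.7, 27.1], [18.7, -47.3, 24.1]]
```

Emit:
send_rows(
  rows=[
    [[1,0.016,-0.028,0,0],[1,0.016,-0.028,0,0],[1,0,0,0,0],[1,0,0,0,0]],
  ],
)

```text
time_s: 13.3
tool_pos: [663.9, -149.3, 216.1]
ee_rot: [-0.001, 0.968, 0.251, -0.001]
contact_force: [1.5, -0.1, -0.0]
gripper_width: 85.0
gripper_force: 0.0
```

```bash
python3 - <<'E'
from h import *
import pickle
s,c=E();w=env.get_image('wrist');pickle.dump((w,c,s),open('p2.pkl','wb'))
print(s['time_s'],np.round(s['tool_pos'],1),np.round(s['ee_rot'],4))
T=Tdisp(624.5,-88.1,68,2.079)
p=proj(c,ap(T,[[31,58,30],[31,-58,30],[-31,-58,30],[-31,58,30]]));print(np.round(p).tolist())
o=np.round(p.mean(0)).astype(int)-[80,110];print(o)
w1=pickle.load(open('p1.pkl','rb'))[0]
a=cv2.resize(w[o[1]:o[1]+220,o[0]:o[0]+160],(400,550),interpolation=cv2.INTER_CUBIC)
b=cv2.resize(w1[130:350,245:405],(400,550),interpolation=cv2.INTER_CUBIC)
g=np.clip(np.hstack([a,b]).astype(float)*1.8,0,255).astype(np.uint8)
save('p12',g)
E
```

```text
13.3 [ 663.9 -149.3  216.1] [-0.001   0.968   0.2511 -0.0011]
[[185.0, 338.0], [165.0, 155.0], [267.0, 150.0], [273.0, 316.0]]
[142 130]
```

View pics/p12.png

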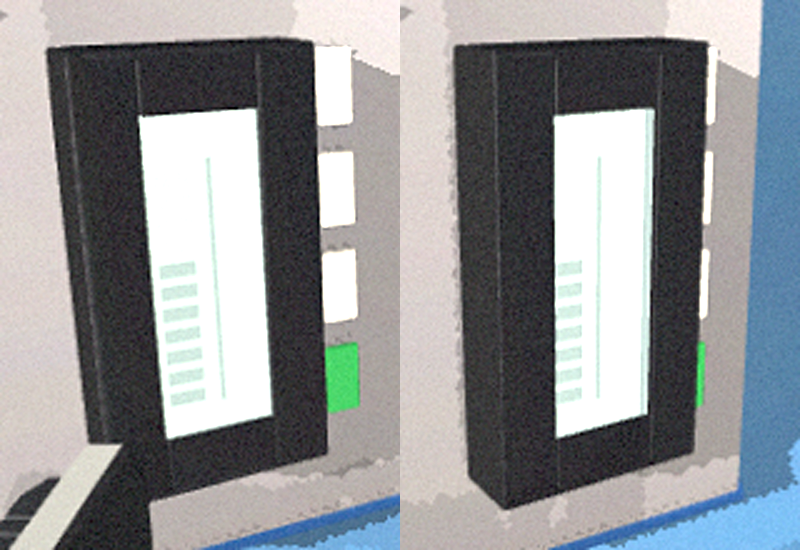

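```bash
cat >> pfit.py <<'E'
def joint(cs,tgs,prior=15):
    def pose(p): D=np.eye(4);D[:3,:3]=Ro.from_rotvec(p[3:]).as_matrix();D[:3,3]=p[:3];return D
    def f(p):
        o=[]
        for c,t in zip(cs,tgs):
            r=proj(c,ap(T@pose(p),S))-t; o.append(np.nan_to_num(r).ravel())
        return np.r_[np.concatenate(o),p[3:5]*prior]
    r=least_squares(f,[0,0,6,0,0,0]);k=ap(pose(r.x),[[-23,46,22],[-23,-46,22],[23,46,22],[23,-46,22]])
    print(np.round(r.x,3),'rms',np.sqrt(np.mean(f(r.x)**2)).round(2),'sd',np.round(np.sqrt(np.diag(np.linalg.inv(r.jac.T@r.jac))),3));print('corners disp',np.round(k,1).tolist());print(np.round(f(r.x)[:-2].reshape(-1,2),1).tolist())
    return r.x
E
python3 - <<'E'
from pfit import *
import pickle
c1=pickle.load(open('p1.pkl','rb'))[1];c2=pickle.load(open('p2.pkl','rb'))[1]
n=np.nan
t2=np.array([[167,438],[140,115],[257,109],[272,415],[n,n],[67,53],[313,42],[327,455]])/2.5-.5+[142,130]
t1=np.array([[155,438],[154,116],[255,108],[249,412],[106,509],[97,53],[309,42],[293,455]])/2.5-.5+[245,130]
joint([c1,c2],[t1,t2]);joint([c2],[t2]);joint([c1],[t1])
E
```

```text
[-9.000e-01 -2.079e+00  5.175e+00  2.000e-03 -4.700e-02 -4.000e-03] rms 0.63 sd [0.499 0.341 0.744 0.009 0.013 0.004]
corners disp [[-24.7, 44.0, 26.1], [-25.1, -48.0, 26.0], [21.2, 43.8, 28.3], [20.8, -48.2, 28.2]]
[[0.3, 0.6], [0.2, 0.1], [0.4, 0.1], [-0.2, 0.7], [-1.2, 0.5], [-1.4, -1.2], [-0.7, 0.1], [-0.6, -1.2], [0.3, 0.9], [0.6, 0.9], [0.8, -0.2], [0.7, 0.0], [0.0, 0.0], [-0.2, -0.4], [0.7, -0.2], [0.3, -0.6]]
[-1.841 -1.202  2.528  0.024 -0.024 -0.011] rms 0.29 sd [0.995 0.731 1.828 0.021 0.03  0.006]
corners disp [[-24.9, 44.5, 25.1], [-25.8, -47.5, 22.9], [21.1, 44.0, 26.2], [20.1, -48.0, 23.9]]
[[-0.3, 0.0], [0.1, 0.6], [0.2, -0.1], [0.3, -0.1], [0.0, 0.0], [-0.3, -0.6], [-0.0, 0.4], [0.1, -0.2]]
[-1.969 -1.599  4.148  0.007 -0.04  -0.006] rms 0.61 sd [0.918 0.581 1.237 0.014 0.016 0.008]
corners disp [[-25.6, 44.4, 25.5], [-26.1, -47.6, 24.9], [20.4, 44.1, 27.4], [19.9, -47.9, 26.7]]
[[0.8, 0.2], [0.6, 0.3], [0.7, 0.4], [0.2, 0.6], [-0.7, -0.0], [-0.9, -0.9], [-0.5, 0.6], [-0.1, -1.2]]
```

```bash
cat > tg.py <<'E'
from h import *
T=Tdisp(624.5,-88.1,68,2.079);u=np.array([np.cos(2.079),np.sin(2.079),0])
def tcp(x,y,z,t=9): return ap(T,[[x,y,z]])[0]-t*u+[0,0,25]
if __name__=='__main__':
  print('n',np.round(T[:3,2],3),'s',np.round(env.read_state()['tool_pos'],1))
  for n,x,y,t in (('c0',-23,51,9),('c1',-23,-54,9),('c2',24,51,0),('c3',24,-54,0)):
    print(n,[(z,np.round(tcp(x,y,z,t),1).tolist()) for z in (60,32,22)])
E
python3 tg.py
```

```text
n [ 0.243 -0.437  0.866] s [ 663.7 -148.6  216.3]
c0 [(60, [608.6, -164.4, 133.5]), (32, [601.8, -152.2, 109.2]), (22, [599.4, -147.8, 100.6])]
c1 [(60, [700.3, -113.3, 133.5]), (32, [693.5, -101.1, 109.2]), (22, [691.1, -96.7, 100.6])]
c2 [(60, [584.4, -121.0, 157.0]), (32, [577.6, -108.7, 132.7]), (22, [575.2, -104.4, 124.1])]
c3 [(60, [676.2, -69.9, 157.0]), (32, [669.3, -57.6, 132.7]), (22, [666.9, -53.3, 124.1])]
```

Emit:
send_rows(
  rows=[
    [[0,-0.015,-0.004,-0.02,0],[0,-0.02,-0.006,-0.02,0],[0,-0.02,-0.006,-0.022,0],[0,0,0,-0.02,0],[0,0,0,0,0],[0,0,0,0,0]],
  ],
)

```text
time_s: 13.95
tool_pos: [609.1, -164.1, 135.6]
ee_rot: [-0.0, 0.968, 0.252, -0.0]
contact_force: [0.1, -0.2, 0.5]
gripper_width: 0.1
gripper_force: 0.0
```

Emit:
send_rows(
  rows=[
    [[0,-0.0035,0.006,-0.012,0],[0,-0.0025,0.0045,-0.0085,0],[0,0,0,0,0],[0,0,0,0,0]],
  ],
)

```text
time_s: 14.35
tool_pos: [603.3, -154.0, 115.0]
ee_rot: [-0.0, 0.968, 0.252, -0.0]
contact_force: [0.3, -0.1, -0.3]
gripper_width: -0.2
gripper_force: 0.0
```

Emit:
send_rows(
  rows=[
    [[0,-0.0005,0.0009,-0.0017,0],[0,-0.0005,0.0009,-0.0017,0],[0,-0.0005,0.0009,-0.0017,0],[0,0,0,0,0]],
  ],
)

```text
time_s: 14.75
tool_pos: [601.7, -151.7, 109.9]
ee_rot: [-0.0, 0.968, 0.252, -0.0]
contact_force: [-0.1, 0.5, 0.2]
gripper_width: -0.1
gripper_force: 0.0
```

Emit:
send_rows(
  rows=[
    [[0,-0.0005,0.0009,-0.0017,0],[0,-0.00025,0.00045,-0.00085,0],[0,0,0,0,0]],
  ],
)

```text
time_s: 15.05
tool_pos: [601.0, -150.4, 107.4]
ee_rot: [-0.0, 0.968, 0.252, -0.0]
contact_force: [-0.2, 0.5, -0.1]
gripper_width: 0.4
gripper_force: 0.0
```

Emit:
send_rows(
  rows=[
    [[0,-0.00025,0.00045,-0.00085,0],[0,-0.00025,0.00045,-0.00085,0],[0,0,0,0,0]],
  ],
)

```text
time_s: 15.35
tool_pos: [600.6, -149.5, 105.8]
ee_rot: [-0.0, 0.968, 0.252, -0.0]
contact_force: [0.4, 0.9, 0.3]
gripper_width: -0.4
gripper_force: 0.0
```

Emit:
send_rows(
  rows=[
    [[0,-0.00025,0.00045,-0.00085,0],[0,-0.00025,0.00045,-0.00085,0],[0,0,0,0,0]],
  ],
)

```text
time_s: 15.65
tool_pos: [600.4, -148.8, 104.4]
ee_rot: [0.0, 0.968, 0.252, 0.0]
contact_force: [-0.2, -0.0, 0.2]
gripper_width: 0.3
gripper_force: 0.2
```

Emit:
send_rows(
  rows=[
    [[0,-0.00025,0.00045,-0.00085,0],[0,-0.00025,0.00045,-0.00085,0],[0,0,0,0,0]],
  ],
)

```text
time_s: 15.95
tool_pos: [600.4, -148.6, 103.6]
ee_rot: [0.001, 0.968, 0.252, 0.001]
contact_force: [-1.1, -2.2, 4.8]
gripper_width: -0.1
gripper_force: 2.3
```

Emit:
send_rows(
  rows=[
    [[0,-0.00025,0.00045,-0.00085,0],[0,-0.00025,0.00045,-0.00085,0],[0,0,0,0,0]],
  ],
)

```text
time_s: 16.25
tool_pos: [600.4, -148.5, 103.0]
ee_rot: [0.002, 0.968, 0.252, 0.001]
contact_force: [-2.5, -4.3, 8.1]
gripper_width: 0.2
gripper_force: 4.2
```

Emit:
send_rows(
  rows=[
    [[0,-0.00025,0.00045,-0.00085,0],[0,0,0,0,0]],
  ],
)

```text
time_s: 16.45
tool_pos: [600.3, -148.4, 102.5]
ee_rot: [0.002, 0.968, 0.252, 0.001]
contact_force: [-0.9, -4.9, 8.8]
gripper_width: -0.3
gripper_force: 4.8
```

Emit:
send_rows(
  rows=[
    [[0,-0.00025,0.00045,-0.00085,0],[0,0,0,0,0]],
  ],
)

```text
time_s: 16.65
tool_pos: [600.0, -148.1, 101.5]
ee_rot: [0.002, 0.968, 0.252, 0.001]
contact_force: [-2.4, -4.9, 7.9]
gripper_width: 0.1
gripper_force: 4.6
```

Emit:
send_rows(
  rows=[
    [[0,-0.00025,0.00045,-0.00085,0],[0,0,0,0,0]],
  ],
)

```text
time_s: 16.85
tool_pos: [599.7, -147.9, 100.8]
ee_rot: [0.003, 0.968, 0.252, 0.001]
contact_force: [-2.2, -5.2, 9.4]
gripper_width: -0.1
gripper_force: 4.9
```

Emit:
send_rows(
  rows=[
    [[0,-0.00025,0.00045,-0.00085,0],[0,0,0,0,0]],
  ],
)

```text
time_s: 17.05
tool_pos: [599.0, -147.4, 99.3]
ee_rot: [0.002, 0.968, 0.252, 0.0]
contact_force: [-2.0, -4.5, 2.8]
gripper_width: -0.1
gripper_force: 2.3
```

Emit:
send_rows(
  rows=[
    [[0,-0.00025,0.00045,-0.00085,0],[0,0,0,0,0]],
  ],
)

```text
time_s: 17.25
tool_pos: [599.0, -147.2, 98.7]
ee_rot: [0.003, 0.968, 0.252, 0.0]
contact_force: [-2.5, -7.7, 7.6]
gripper_width: -0.1
gripper_force: 4.7
```

Emit:
send_rows(
  rows=[
    [[0,-0.00025,0.00045,-0.00085,0],[0,0,0,0,0]],
  ],
)

```text
time_s: 17.45
tool_pos: [599.0, -147.1, 98.6]
ee_rot: [0.003, 0.968, 0.252, 0.001]
contact_force: [-3.3, -6.6, 11.3]
gripper_width: -0.0
gripper_force: 5.7
```

Emit:
send_rows(
  rows=[
    [[0,-0.00025,0.00045,-0.00085,0],[0,0,0,0,0]],
  ],
)

```text
time_s: 17.65
tool_pos: [599.0, -147.1, 98.5]
ee_rot: [0.003, 0.968, 0.252, 0.001]
contact_force: [-4.1, -7.0, 13.6]
gripper_width: 0.0
gripper_force: 6.7
```

Emit:
send_rows(
  rows=[
    [[0,0.0036,-0.0065,0.013,0],[0,0.0036,-0.0065,0.013,0],[0,0.03,0.017,0,0],[0,0.03,0.017,0,0],[0,0.031,0.017,0,0],[0,0,0,0,0],[0,-0.0012,0.0022,-0.0043,0],[0,0,0,0,0]],
  ],
)

```text
time_s: 18.45
tool_pos: [692.7, -103.1, 115.0]
ee_rot: [-0.001, 0.968, 0.252, -0.002]
contact_force: [-0.5, 0.2, -0.2]
gripper_width: 0.5
gripper_force: 0.0
```

Emit:
send_rows(
  rows=[
    [[0,-0.0005,0.0009,-0.0017,0],[0,-0.0005,0.0009,-0.0017,0],[0,-0.0005,0.0009,-0.0017,0],[0,0,0,0,0]],
  ],
)

```text
time_s: 18.85
tool_pos: [692.4, -100.9, 111.2]
ee_rot: [-0.0, 0.968, 0.251, -0.0]
contact_force: [0.6, -0.0, -0.4]
gripper_width: 0.0
gripper_force: 0.0
```

Emit:
send_rows(
  rows=[
    [[0,-0.0005,0.0009,-0.0017,0],[0,-0.0005,0.0009,-0.0017,0],[0,0,0,0,0]],
  ],
)

```text
time_s: 19.15
tool_pos: [691.7, -98.8, 107.7]
ee_rot: [-0.0, 0.968, 0.252, -0.0]
contact_force: [-0.1, 0.6, -0.2]
gripper_width: 0.0
gripper_force: 0.0
```

Emit:
send_rows(
  rows=[
    [[0,-0.0005,0.0009,-0.0017,0],[0,-0.0005,0.0009,-0.0017,0],[0,0,0,0,0]],
  ],
)

```text
time_s: 19.45
tool_pos: [691.5, -97.5, 105.4]
ee_rot: [0.001, 0.968, 0.252, 0.001]
contact_force: [-0.2, -1.4, 2.0]
gripper_width: -0.2
gripper_force: 1.0
```

Emit:
send_rows(
  rows=[
    [[0,-0.0005,0.0009,-0.0017,0],[0,-0.00025,0.00045,-0.00085,0],[0,0,0,0,0]],
  ],
)

```text
time_s: 19.75
tool_pos: [691.5, -97.2, 104.5]
ee_rot: [0.002, 0.968, 0.252, 0.001]
contact_force: [-1.1, -3.0, 6.6]
gripper_width: -0.1
gripper_force: 3.2
```

Emit:
send_rows(
  rows=[
    [[0,-0.00025,0.00045,-0.00085,0],[0,-0.00025,0.00045,-0.00085,0],[0,0,0,0,0]],
  ],
)

```text
time_s: 20.05
tool_pos: [690.0, -95.0, 101.0]
ee_rot: [0.0, 0.968, 0.251, 0.0]
contact_force: [-0.3, 1.2, -0.3]
gripper_width: -0.1
gripper_force: 0.0
```

Emit:
send_rows(
  rows=[
    [[0,-0.0005,0.0009,-0.0017,0],[0,-0.00025,0.00045,-0.00085,0],[0,0,0,0,0]],
  ],
)

```text
time_s: 20.35
tool_pos: [690.1, -94.7, 100.3]
ee_rot: [0.001, 0.968, 0.252, 0.001]
contact_force: [-0.9, -1.4, 9.1]
gripper_width: -0.1
gripper_force: 4.0
```

Emit:
send_rows(
  rows=[
    [[0,-0.0005,0.0009,-0.0017,0],[0,-0.0005,0.0009,-0.0017,0],[0,0,0,0,0]],
  ],
)

```text
time_s: 20.65
tool_pos: [690.1, -94.5, 100.0]
ee_rot: [0.003, 0.968, 0.252, 0.001]
contact_force: [-4.7, -4.7, 18.0]
gripper_width: -0.2
gripper_force: 7.6
```

Emit:
send_rows(
  rows=[
    [[0,0.0036,-0.0065,0.013,0],[0,0.0036,-0.0065,0.013,0],[0,0,0,0.012,0],[0,-0.012,0.0215,0.0115,0],[0,-0.012,0.022,0,0],[0,0,0,0,0]],
  ],
)

```text
time_s: 21.25
tool_pos: [669.8, -58.4, 144.0]
ee_rot: [-0.001, 0.968, 0.253, -0.001]
contact_force: [-0.1, -1.1, 0.2]
gripper_width: -0.2
gripper_force: 0.0
```

Emit:
send_rows(
  rows=[
    [[0,-0.0005,0.0009,-0.0017,0],[0,-0.0005,0.0009,-0.0017,0],[0,-0.0005,0.0009,-0.0017,0],[0,0,0,0,0]],
  ],
)

```text
time_s: 21.65
tool_pos: [669.4, -59.0, 138.1]
ee_rot: [-0.0, 0.968, 0.251, -0.001]
contact_force: [-0.5, 0.4, 0.3]
gripper_width: -0.2
gripper_force: 0.0
```

Emit:
send_rows(
  rows=[
    [[0,-0.0005,0.0009,-0.0017,0],[0,-0.0005,0.0009,-0.0017,0],[0,0,0,0,0]],
  ],
)

```text
time_s: 21.95
tool_pos: [668.4, -56.8, 135.0]
ee_rot: [-0.0, 0.968, 0.252, -0.0]
contact_force: [0.5, -0.3, -0.4]
gripper_width: 0.1
gripper_force: 0.0
```

Emit:
send_rows(
  rows=[
    [[0,-0.0005,0.0009,-0.0017,0],[0,-0.00025,0.00045,-0.00085,0],[0,0,0,0,0]],
  ],
)

```text
time_s: 22.25
tool_pos: [667.8, -55.3, 132.8]
ee_rot: [-0.0, 0.968, 0.252, -0.0]
contact_force: [-1.2, -0.8, -0.1]
gripper_width: 0.1
gripper_force: 0.0
```

Emit:
send_rows(
  rows=[
    [[0,-0.0005,0.0009,-0.0017,0],[0,-0.00025,0.00045,-0.00085,0],[0,0,0,0,0]],
  ],
)

```text
time_s: 22.55
tool_pos: [667.9, -54.9, 132.1]
ee_rot: [0.001, 0.968, 0.252, 0.001]
contact_force: [-1.7, -1.8, 4.9]
gripper_width: 0.0
gripper_force: 2.4
```

Emit:
send_rows(
  rows=[
    [[0,-0.0005,0.0009,-0.0017,0],[0,-0.00025,0.00045,-0.00085,0],[0,0,0,0,0]],
  ],
)

```text
time_s: 22.85
tool_pos: [667.8, -54.4, 131.5]
ee_rot: [0.002, 0.968, 0.252, 0.001]
contact_force: [-2.8, -2.6, 10.1]
gripper_width: -0.1
gripper_force: 5.1
```

Emit:
send_rows(
  rows=[
    [[0,-0.0005,0.0009,-0.0017,0],[0,0,0,0,0]],
  ],
)

```text
time_s: 23.05
tool_pos: [667.8, -54.1, 131.1]
ee_rot: [0.003, 0.968, 0.252, 0.001]
contact_force: [-4.3, -3.8, 14.4]
gripper_width: 0.1
gripper_force: 7.0
```

Emit:
send_rows(
  rows=[
    [[0,-0.00025,0.00045,-0.00085,0],[0,-0.00025,0.00045,-0.00085,0],[0,0,0,0,0]],
  ],
)

```text
time_s: 23.35
tool_pos: [667.6, -53.7, 130.7]
ee_rot: [0.003, 0.968, 0.252, 0.002]
contact_force: [-6.3, -4.0, 18.9]
gripper_width: 0.1
gripper_force: 9.0
```

Emit:
send_rows(
  rows=[
    [[0,-0.00025,0.00045,-0.00085,0],[0,-0.00025,0.00045,-0.00085,0],[0,0,0,0,0]],
  ],
)

```text
time_s: 23.65
tool_pos: [667.4, -53.1, 130.2]
ee_rot: [0.004, 0.968, 0.252, 0.002]
contact_force: [-8.3, -4.1, 21.8]
gripper_width: -0.1
gripper_force: 10.8
```

Emit:
send_rows(
  rows=[
    [[0,-0.00025,0.00045,-0.00085,0],[0,-0.00025,0.00045,-0.00085,0],[0,0,0,0,0]],
  ],
)

```text
time_s: 23.95
tool_pos: [667.0, -50.2, 126.9]
ee_rot: [0.001, 0.968, 0.251, 0.003]
contact_force: [-3.1, 3.3, 11.2]
gripper_width: 0.1
gripper_force: 5.7
```

Emit:
send_rows(
  rows=[
    [[0,-0.00025,0.00045,-0.00085,0],[0,0,0,0,0]],
  ],
)

```text
time_s: 24.15
tool_pos: [666.9, -49.7, 126.4]
ee_rot: [0.002, 0.968, 0.252, 0.003]
contact_force: [-4.2, -0.5, 18.1]
gripper_width: -0.1
gripper_force: 8.6
```

Emit:
send_rows(
  rows=[
    [[0,0.0034,-0.006,0.012,0],[0,0.0034,-0.006,0.012,0],[0,-0.03,-0.017,0,0],[0,-0.03,-0.017,0,0],[0,-0.031,-0.017,0,0],[0,0,0,0,0],[0,-0.0007,0.0013,-0.0026,0],[0,-0.0007,0.0013,-0.0026,0],[0,0,0,0,0]],
  ],
)

```text
time_s: 25.05
tool_pos: [579.1, -108.5, 138.6]
ee_rot: [-0.0, 0.968, 0.252, -0.0]
contact_force: [-0.2, -0.5, -1.4]
gripper_width: -0.1
gripper_force: 0.0
```

Emit:
send_rows(
  rows=[
    [[0,-0.0005,0.0009,-0.0017,0],[0,-0.0005,0.0009,-0.0017,0],[0,0,0,0,0]],
  ],
)

```text
time_s: 25.35
tool_pos: [577.5, -106.8, 135.1]
ee_rot: [-0.0, 0.968, 0.252, -0.0]
contact_force: [0.4, 0.5, -0.0]
gripper_width: 0.2
gripper_force: 0.0
```

Emit:
send_rows(
  rows=[
    [[0,-0.0005,0.0009,-0.0017,0],[0,-0.00025,0.00045,-0.00085,0],[0,0,0,0,0]],
  ],
)

```text
time_s: 25.65
tool_pos: [576.6, -105.8, 132.8]
ee_rot: [-0.0, 0.968, 0.252, -0.0]
contact_force: [-0.3, -0.9, -0.1]
gripper_width: -0.2
gripper_force: 0.0
```

Emit:
send_rows(
  rows=[
    [[0,-0.0005,0.0009,-0.0017,0],[0,-0.0005,0.0009,-0.0017,0],[0,0,0,0,0]],
  ],
)

```text
time_s: 25.95
tool_pos: [576.7, -105.1, 131.2]
ee_rot: [0.001, 0.968, 0.252, 0.001]
contact_force: [-0.7, -1.1, 4.4]
gripper_width: -0.1
gripper_force: 2.3
```

Emit:
send_rows(
  rows=[
    [[0,-0.0005,0.0009,-0.0017,0],[0,-0.00025,0.00045,-0.00085,0],[0,0,0,0,0]],
  ],
)

```text
time_s: 26.25
tool_pos: [575.4, -102.9, 127.4]
ee_rot: [0.0, 0.968, 0.252, 0.001]
contact_force: [0.3, -1.3, 2.2]
gripper_width: -0.3
gripper_force: 1.4
```

Emit:
send_rows(
  rows=[
    [[0,-0.0005,0.0009,-0.0017,0],[0,-0.00025,0.00045,-0.00085,0],[0,0,0,0,0]],
  ],
)

```text
time_s: 26.55
tool_pos: [575.7, -102.9, 127.1]
ee_rot: [0.002, 0.968, 0.252, 0.001]
contact_force: [-2.0, -2.8, 9.9]
gripper_width: 0.2
gripper_force: 4.7
```

Emit:
send_rows(
  rows=[
    [[0,-0.0005,0.0009,-0.0017,0],[0,0,0,0,0],[0,0.0036,-0.0065,0.013,0],[0,0.0018,-0.0033,0.007,0],[0,0.012,-0.0215,-0.001,0],[0,0.012,-0.022,-0.0125,0],[0,0,0,-0.01,0],[0,0,0,0,0]],
  ],
)

```text
time_s: 27.35
tool_pos: [601.3, -153.2, 116.5]
ee_rot: [-0.002, 0.968, 0.251, -0.002]
contact_force: [-1.0, 0.1, 0.3]
gripper_width: -0.2
gripper_force: 0.0
```

```bash
python3 - <<'E'
from tg import *
s=env.read_state();print(s['time_s'],np.round(s['tool_pos'],1));print(np.round(tcp(-23,51,26),1),np.round((s['tool_pos']-tcp(-23,51,22))@T[:3,:3],1))
E
```

```text
27.35 [ 601.3 -153.2  116.5]
[ 600.3 -149.5  104. ] [ 3.1  1.  16.7]
```

Emit:
send_rows(
  rows=[
    [[0,0.0013,-0.0023,-0.0015,0],[0,-0.0018,0.0033,-0.0065,0],[0,-0.0012,0.0022,-0.0043,0],[0,-0.0005,0.0009,-0.0017,0],[0,0,0,0,0]],
  ],
)

```text
time_s: 27.85
tool_pos: [600.5, -149.0, 104.9]
ee_rot: [-0.0, 0.968, 0.252, -0.0]
contact_force: [-0.7, -0.9, -0.3]
gripper_width: 0.1
gripper_force: 0.0
```

Emit:
send_rows(
  rows=[
    [[0,-0.0005,0.0009,-0.0017,0],[0,-0.0005,0.0009,-0.0017,0],[0,-0.0005,0.0009,-0.0017,0],[0,0,0,0,0]],
  ],
)

```text
time_s: 28.25
tool_pos: [599.2, -146.9, 99.9]
ee_rot: [-0.0, 0.968, 0.252, -0.0]
contact_force: [-0.4, -0.2, -0.1]
gripper_width: 0.0
gripper_force: 0.0
```

Emit:
send_rows(
  rows=[
    [[0,-0.0005,0.0009,-0.0017,0],[0,-0.0005,0.0009,-0.0017,0],[0,0,0,0,0]],
  ],
)

```text
time_s: 28.55
tool_pos: [599.4, -146.3, 98.7]
ee_rot: [0.001, 0.968, 0.252, 0.001]
contact_force: [-2.3, -1.4, 6.5]
gripper_width: -0.2
gripper_force: 2.7
```

Emit:
send_rows(
  rows=[
    [[0,0.0036,-0.0065,0.013,0],[0,0.03,0.017,0,0],[0,0.03,0.017,0,0],[0,0.031,0.017,0,0],[0,0,0,0,0],[0,-0.0018,0.0033,-0.0065,0],[0,0,0,0,0],[0,0,0,0,0]],
  ],
)

```text
time_s: 29.35
tool_pos: [689.8, -97.8, 102.4]
ee_rot: [-0.0, 0.968, 0.251, -0.001]
contact_force: [1.0, 0.2, -0.2]
gripper_width: 0.3
gripper_force: 0.0
```

Emit:
send_rows(
  rows=[
    [[0,-0.0005,0.0009,-0.0017,0],[0,-0.00025,0.00045,-0.00085,0],[0,0,0,0,0]],
  ],
)

```text
time_s: 29.65
tool_pos: [690.2, -96.3, 100.8]
ee_rot: [-0.0, 0.968, 0.251, -0.0]
contact_force: [0.7, -0.0, 0.6]
gripper_width: 0.1
gripper_force: 0.0
```

Emit:
send_rows(
  rows=[
    [[0,-0.0005,0.0009,-0.0017,0],[0,-0.0005,0.0009,-0.0017,0],[0,0,0,0,0]],
  ],
)

```text
time_s: 29.95
tool_pos: [690.3, -95.3, 99.1]
ee_rot: [0.001, 0.968, 0.252, 0.001]
contact_force: [-1.0, -1.4, 5.7]
gripper_width: -0.0
gripper_force: 2.3
```

Emit:
send_rows(
  rows=[
    [[0,0.0036,-0.0065,0.013,0],[0,0,0,0.02,0],[0,-0.012,0.0215,0.0035,0],[0,-0.012,0.022,0,0],[0,0,0,0,0],[0,-0.0008,0.0014,-0.0027,0],[0,-0.0008,0.0014,-0.0027,0],[0,0,0,0,0]],
  ],
)

```text
time_s: 30.75
tool_pos: [667.4, -55.0, 127.7]
ee_rot: [-0.0, 0.968, 0.251, -0.001]
contact_force: [0.5, 0.1, -0.6]
gripper_width: -0.2
gripper_force: 0.0
```

Emit:
send_rows(
  rows=[
    [[0,-0.0005,0.0009,-0.0017,0],[0,-0.0005,0.0009,-0.0017,0],[0,0,0,0,0]],
  ],
)

```text
time_s: 31.05
tool_pos: [667.4, -54.1, 126.4]
ee_rot: [0.001, 0.968, 0.252, 0.001]
contact_force: [-0.8, -2.7, 3.9]
gripper_width: -0.6
gripper_force: 2.1
```

Emit:
send_rows(
  rows=[
    [[0,-0.0005,0.0009,-0.0017,0],[0,-0.0005,0.0009,-0.0017,0],[0,0,0,0,0]],
  ],
)

```text
time_s: 31.35
tool_pos: [667.4, -53.8, 126.0]
ee_rot: [0.003, 0.968, 0.252, 0.001]
contact_force: [-3.7, -5.4, 13.0]
gripper_width: 0.0
gripper_force: 6.4
```

Emit:
send_rows(
  rows=[
    [[0,0.0024,-0.0044,0.0087,0],[0,-0.03,-0.017,0,0],[0,-0.03,-0.017,0,0],[0,-0.031,-0.017,0,0],[0,0,0,0,0],[0,-0.0008,0.0014,-0.0027,0],[0,0,0,0,0],[0,0,0,0,0]],
  ],
)

```text
time_s: 32.15
tool_pos: [577.2, -104.4, 127.7]
ee_rot: [-0.0, 0.968, 0.252, 0.0]
contact_force: [-0.1, 0.4, -0.1]
gripper_width: 0.2
gripper_force: 0.0
```

Emit:
send_rows(
  rows=[
    [[0,-0.0005,0.0009,-0.0017,0],[0,0,0,0,0]],
  ],
)

```text
time_s: 32.35
tool_pos: [577.0, -103.9, 126.7]
ee_rot: [0.001, 0.968, 0.252, 0.001]
contact_force: [0.7, -0.3, 1.6]
gripper_width: 0.1
gripper_force: 0.8
```

Emit:
send_rows(
  rows=[
    [[0,-0.0005,0.0009,-0.0017,0],[0,-0.0005,0.0009,-0.0017,0],[0,0,0,0,0]],
  ],
)

```text
time_s: 32.65
tool_pos: [577.1, -103.7, 126.3]
ee_rot: [0.002, 0.968, 0.252, 0.002]
contact_force: [-2.3, -2.8, 13.2]
gripper_width: -0.1
gripper_force: 5.5
```

All four corners meet the hard stop at first touch, at matching heights. I back off and hand in.

Emit:
send_rows(
  rows=[
    [[0,0.0036,-0.0065,0.013,0],[0,0.005,-0.009,0.02,0],[0,0,0,0.04,0],[0,0,0,0.04,0],[0,0,0,0,0],[0,0,0,0,0],[0,0,0,0,0]],
  ],
)

```text
time_s: 33.35
tool_pos: [582.3, -117.3, 234.0]
ee_rot: [-0.001, 0.968, 0.252, -0.001]
contact_force: [0.1, -0.3, -1.0]
gripper_width: 0.0
gripper_force: 0.0
```

```bash
python3 - <<'E'
from tg import *
s=env.read_state();print(s['time_s'],np.round(s['tool_pos'],1))
env.get_image('wrist')
for n in ['cover','corner0']:
  for x in env.spot_point(n,'wrist')[:5]:
    X=np.array(x['xyz'])
    if np.linalg.norm(X-T[:3,3])<120: print(n,round(x['conf'],2),'disp',np.round((X-T[:3,3])@T[:3,:3],1))
print(env.sign_off())
E
```

```text
33.35 [ 582.3 -117.3  234. ]
cover 0.88 disp [-0.8 -4.1  3. ]
corner0 0.91 disp [-24.5 -49.5  24.2]
corner0 0.8 disp [ 22.6 -48.1  14.3]
corner0 0.68 disp [25.3 42.4 19.5]
corner0 0.64 disp [-23.1  41.7  19. ]
the job is handed in; nothing more can be done
None
```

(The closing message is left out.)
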